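# Hang the ring basket in the ultrasonic cleaner

## Task

Take the blue spacer plate off the ring basket and lay it squarely on top of the blue spacer on the other wooden block. Then hang the basket gently inside the ultrasonic cleaner's steel pan, its bent lip hooked fully down over the pan's rim on the side opposite the control panel, so that it hangs upright with both rings still in it. Do not drop the basket, and leave everything else where it is.

Things in the scene. Friction and masses are not known exactly. Their poses are not given: they have to be found in the camera images.
- tank: small ultrasonic cleaner: fixed white housing 200 (x) x 230 (y) mm, its top 80 mm above the table, grey control panel on the -x side. Origin: on the table under its centre, z up. In it stands an open stainless pan, inner size 140 (x) x 180 (y) mm, walls 3 mm, rim 105 mm above the table (25 mm above the housing), inner floor 32 mm above the table.
- rim (a point): fixed point of the housing, axes as the tank: where the top inner edge of the pan's +x wall (the rim to use) has its middle when the pan is centred. But the pan sits with play, up to 12 mm off towards the tank's +x or -x (never in y); its true place is not reported and must be seen or felt. It does not yield, and must not be pressed with more than 25 N.
- basket: stainless ring basket with open top, 60 (x) x 50 (y) x 50 (z) mm outside, 0.11 to 0.23 kg, a bent lip on its +x side. Origin: centre of its underside, z up. It can be gripped across its 50 mm width (y). It starts on stack_block under the spacer.
- slot (a point): middle of the lip's slot on the basket, at the slot's closed top (33.5, 0, 47 mm from the basket's origin). The lip is 40 mm wide (y): a 3 mm thick bridge, level with the basket's top edge, runs out 10 mm from its wall and turns down into a 3 mm thick leg ending 32 mm above the basket's underside. The slot between wall and leg is 7 mm wide and goes over the pan's wall.
- spacer: blue plastic spacer plate 84 (x) x 64 (y) x 8 (z) mm, 60 g, lying on the basket's top edge at the start. Origin: centre of its underside.
- pile_spacer: blue spacer plate of the same size lying on pile_block; the spacer pile is to be built on it. Origin: centre of its underside.
- stack_block: fixed light wooden block 120 x 100 x 50 (high) mm on which the basket stands. Origin: centre of its underside.
- pile_block: fixed light wooden block 120 x 100 x 50 (high) mm that carries the spacer pile. Origin: centre of its underside.
- ring_a: brass finger ring, 22 mm outside, 18 mm inside, 5 mm high, lying loose in the basket. Origin: centre of its underside.
- ring_b: silver-coloured finger ring, 22 mm outside, 18 mm inside, 5 mm high, lying loose in the basket. Origin: centre of its underside.
- bangle_a: bystander: brass bangle 68 mm across, 6 mm high, lying on the table. Origin: centre of its underside.
- bangle_b: bystander: brass bangle 64 mm across, 6 mm high, lying on the table. Origin: centre of its underside.
- mandrel: bystander: dark steel rod 20 mm thick and about 220 mm long lying on the table along its own x. Origin: middle of its underside.
- jar: bystander: jar 68 mm across, 90 mm high. Origin: centre of its underside.
Mind the look-alikes: they are no part of the job. What is shaped like the spacer but black, orange or red is not meant.

How it is judged (in metres and radians):
On the way, in this order (a step that is already met when the one before it is completed fails the run):
1. the spacer lies released on the pile spacer, squarely (horizontal distance between spacer and pile_spacer below 0.02 m and z of spacer in the frame of pile_spacer between 0.006 and 0.011 m and angle between the x axis of spacer and the x axis of pile_spacer, either way round below 0.2 rad and angle between spacer's own z axis and vertical below 0.06 rad and horizontal distance between pile_spacer and pile_block below 0.03 m and contact force between the fingers and spacer below 0.05 N and linear speed of spacer below 0.02 m/s), for 0.2 s.
2. the basket hangs by its lip from the far rim, released (x of basket in the frame of tank between 0.018 and 0.055 m and y of basket in the frame of tank between -0.07 and 0.07 m and z of basket in the frame of tank between 0.052 and 0.063 m and angle between basket's own z axis and vertical below 0.17 rad and angle between the x axis of basket and the x axis of tank, either way round below 0.2 rad and contact force between the fingers and basket below 0.05 N and linear speed of basket below 0.02 m/s and distance between each of ring_a, ring_b and basket below 0.04 m), for 0.2 s.
At the end, for the whole second after the job is handed in: Spacer flat on the pile spacer within 20 mm and 0.2 rad, that one within 30 mm of its block's middle; basket hung on the +x rim: origin 52-63 mm high, 18-55 mm from tank centre in x, 70 in y, tilt under 0.17, yaw within 0.2 rad; rings within 40 mm of its origin; all released, still (all of step 1 and all of step 2); the robot touches nothing.
It fails at once if a ring leaves the basket (distance between any of ring_a, ring_b and basket above 0.065 m).
It fails at once if the basket is dropped (moves faster than 0.3 m/s while not held) (linear speed of basket above 0.3 m/s and contact force between the fingers and basket below 0.01 N).
It fails at once if the basket is pressed against the cleaner with more than 25 N (contact force between basket and tank above 25 N).
It fails at once if a bystander is moved more than 40 mm (distance of any of bangle_a, bangle_b, mandrel, jar from where it was at the start of the episode above 0.04 m).
It also fails if it takes over 56 s, if anything falls off the work surface, if the arm or the gripper's body presses on something with over 40 N, if the wrist force passes 120 N, or if a joint passes its speed limit or range.

## Robot

A 6-joint arm with a two-finger parallel gripper is mounted at the origin on the work surface. World frame = base frame: x ahead of the robot, y to its left, z up, the work surface at z = 0. Lengths are in mm, angles in rad, forces in N, time in s.
With the tool pointing down it reaches from about 275 to 1000 mm from the base axis. Payload 8.4 kg.
Tool frame: the origin (TCP) lies at the very end of the fingers, on their centre line; the grasp point (between the pads) lies 19 mm behind it; z points along the fingers, x is the direction in which the jaws open and shut, and the axes are right-handed (so a half turn about z gives the same grasp; the last joint's range is limited). The gripper opens to 85 mm and grips with 20 to 120 N. Pads are 22 mm wide; open, the fingers measure 114 mm over their backs; the gripper's body (76 mm by 85 mm) begins 54 mm behind the grasp point. The pads swing forward as they close: fully open they stand 13 mm farther back than shut.
Start: joints at [-1.258, 0.353, 1.633, -0, 1.155, -0.002], TCP at [193.515, -594.289, 193.781] pointing down, gripper open.
Joint ranges: [-2.63, 2.63], [-0.92, 2.1], [0.06, 2.66], [-1.3, 4.44], [0, 2.69], [-3.02, 3.02]. Speed limits (rad/s): [2.22, 2.22, 2.79, 3.14, 3.14, 3.14].

## Interface

Orientations are given as [roll, pitch, yaw] about the fixed x, y, z axes, in that order (R = Rz(yaw) Ry(pitch) Rx(roll)).
In Python, from rig import r gives the robot as it stands. The module is installed in compiled form; this text tells all that it offers.
- The arm moves only by the tool apply_moves, never from a script. Its argument "targets" is a list that holds one entry, the list of rows, each a list of 7 numbers: the gripper's target within -1 to 1 (fully open at 1, half-way at 0, shut at -1), then the shift along the tool's x, y, z in cm, then the turn, a rotation vector about the tool's x, y, z in degrees. A call has 1 to 8 rows; each row is the pose to reach, as a shift and turn from the pose measured when the call began, along the tool's axes at that moment; what a row does not reach only later rows make up. A row lasts 1/10 s, in which the tool goes at most 50 mm and 8.59 degrees, less where a joint would pass 70% of its speed; a pose out of reach is approached as far as the arm can. A call with a gripper value outside its range is refused whole. The fingers move at their own pace and stop on an object; "newtons" is the grip in N (left out, the last holds). Time passes only in rows, so rows that repeat a pose let the fingers close. It gives the time, the measured TCP pose, the force and the opening at its end, in the units of the state.
- r.sense(): the state, without advancing time (a new reading comes with each control period).
- r.grab_frame(name): name is "side" or "top"; returns a dict with "pixels" (480x640x3 uint8, red, green, blue), "fov_y" (degrees; the focal length in pixels is half the picture's height over the tangent of half this angle, whatever the lens; pixels are square), "cx", "cy" (the principal point, pixels), "R" (3x3) and "t" (3): a world point X has camera coordinates R X + t. Camera axes: x right, y down, z forward; pixel columns grow to the right and rows downward; lengths in mm; the calibration is good to about 2 mm. A picture is of the moment at which its call begins. There is no depth.
- r.sign_off(): hands the job in, once; it reports no verdict.
The state is a dict: "clock": time; "qpos": joint angles; "qvel": joint speeds; "joint_efforts": joint torques, N m; "eef_pos": TCP position; "tcp_rot": TCP orientation; "contact_force": force on the tool from outside, world axes, zero at the start; "wrist_torque": the same for the moment, N m; "opening": opening from 0.0 (shut) to 1.0 (fully open).
Only numpy, scipy, OpenCV 4.12 (cv2) and the standard library are available. Lean on these libraries where they do the work, as an engineer would, in place of code of your own. Each camera call takes 0.05 s, during which the arm holds its last target. There are 200 camera calls.

## Working session

There is one attempt and no reset: what is moved stays moved. The work goes in short steps, Python scripts to look and compute and a tool call to move; the robot and the scene stay as the last step left them, time stands still between calls to the robot, and variables do not carry over. Pictures are saved under pics/ and viewed, about 8 in all and at most 12, crops included, and the job is handed in when it is done.

Besides the shell and the picture viewer there is one more tool, called as a command line: name --argument value ..., lists and objects as JSON in quotes. apply_moves: Moves the arm, as the interface text tells. Its arguments: {"type":"object","properties":{"targets":{"type":"array"},"newtons":{"type":"number"}},"required":["targets"]}

```bash
mkdir -p pics; cat > h.py <<'E'
import numpy as np, cv2
from rig import r
def snap(name,fn):
    f=r.grab_frame(name); cv2.imwrite(f'pics/{fn}.png',f['pixels'][:,:,::-1]); 
    import pickle; pickle.dump(f,open(f'pics/{fn}.pkl','wb')); return f
def foc(f): return 240/np.tan(np.radians(f['fov_y'])/2)
def ray(f,u,v,z):
    R=np.array(f['R']);t=np.array(f['t']);k=foc(f)
    d=R.T@np.array([(u-f['cx'])/k,(v-f['cy'])/k,1]);c=-R.T@t
    return c+d*(z-c[2])/d[2]
def proj(f,X):
    p=np.array(f['R'])@np.array(X,float)+np.array(f['t']);k=foc(f)
    return np.array([f['cx']+k*p[0]/p[2],f['cy']+k*p[1]/p[2]])
E
python3 - <<'E'
from h import *
for n in('side','top'):
    f=snap(n,n+'0'); print(n,f['fov_y'],f['cx'],f['cy'],np.round(f['R'],3).tolist(),np.round(f['t'],1), 'C',-np.array(f['R']).T@f['t'])
print(r.sense())
E
```

```text
side 52.602727633170666 316.1801093298762 238.19360768451023 [[0.969, -0.247, -0.003], [-0.19, -0.737, -0.649], [0.158, 0.629, -0.761]] [-439.4  150.5 1026.2] C [ 291.70549655 -643.61854749  877.22933052]
top 48.80058349154605 314.58768527547556 240.0206690199378 [[-0.015, -1.0, -0.022], [-0.983, 0.019, -0.183], [0.184, 0.019, -0.983]] [  33.9  468.6 1184.4] C [ 243.6482481     2.15216922 1250.65151873]
{'clock': 0.1, 'qpos': array([-1.25842895e+00,  3.53599488e-01,  1.63407767e+00,  8.53729115e-06,
        1.15521169e+00, -2.38515982e-03]), 'qvel': array([ 0.00032537, -0.00226214, -0.00294516,  0.00155583, -0.00069835,
        0.00057315]), 'joint_efforts': array([ 4.78933598e-04, -6.06354547e+01, -3.42820001e+01,  3.41606142e-05,
        3.91138805e-03,  3.07903761e-06]), 'eef_pos': array([ 193.34867167, -593.82361844,  193.11626534]), 'tcp_rot': array([-3.14158176e+00,  1.29616865e-03, -1.25604723e+00]), 'contact_force': array([-0.76852912, -0.11419669,  0.05677369]), 'wrist_torque': array([-0.04210893, -0.0059755 ,  0.00192211]), 'opening': 0.9980068888897282}
```

View pics/top0.png

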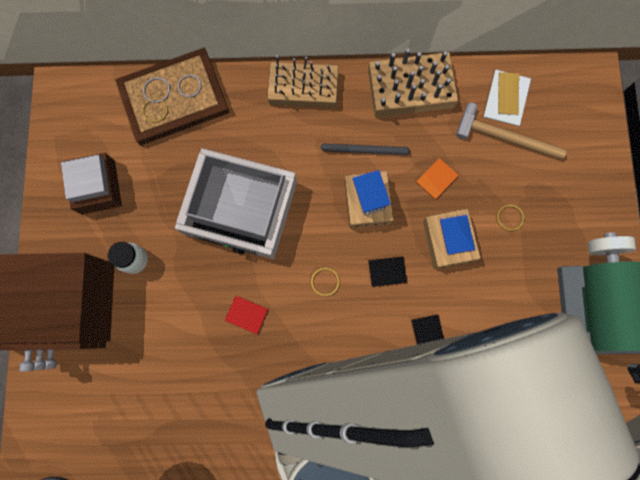

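View pics/side0.png

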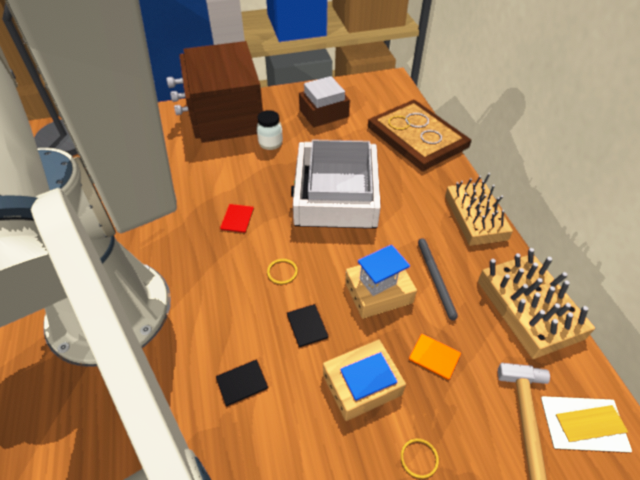

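Top view: basket with its spacer at about (372,192), pile at (452,238), tank at (237,203) with its panel towards the robot. Side view: basket at (383,268), pile at (365,378), tank at (338,183). Next I fit the blue plates.

```bash
cat > fit.py <<'E'
from h import *
import pickle
from scipy.optimize import least_squares
def blue(f,roi):
    a=f['pixels'].astype(int);x0,y0,x1,y1=roi
    m=((a[:,:,2]>120)&(a[:,:,2]>a[:,:,0]+60)&(a[:,:,2]>a[:,:,1]+30)).astype(np.uint8)
    k=np.zeros_like(m);k[y0:y1,x0:x1]=m[y0:y1,x0:x1]
    return k
def box(p,L,W,z0,z1):
    c,s=np.cos(p[2]),np.sin(p[2])
    return [[p[0]+c*a-s*b,p[1]+s*a+c*b,z] for a in(-L/2,L/2) for b in(-W/2,W/2) for z in(z0,z1)]
def sdist(hull,q): return cv2.pointPolygonTest(hull,(float(q[0]),float(q[1])),True)
def fit(obs,L,W,z0,z1,p0):
    # obs: list (f,mask); silhouette outline of box vs. mask contour, full outline
    cs=[]
    for f,m in obs:
        c=max(cv2.findContours(m,cv2.RETR_EXTERNAL,cv2.CHAIN_APPROX_NONE)[0],key=cv2.contourArea)
        cs.append(c[:,0,:].astype(float))
    def res(p):
        o=[]
        for (f,m),c in zip(obs,cs):
            h=cv2.convexHull(np.array([proj(f,X) for X in box(p,L,W,z0,z1)],np.float32))
            o+=[sdist(h,q)-.5 for q in c]
        return o
    s=least_squares(res,p0,loss='soft_l1',x_scale=[10,10,.1],diff_step=1e-3)
    return s.x,np.sqrt(np.mean(np.square(res(s.x))))
if __name__=='__main__':
    T=pickle.load(open('pics/top0.pkl','rb'));S=pickle.load(open('pics/side0.pkl','rb'))
    for nm,rt,rs,z in(('spacer',(345,160,400,220),(350,240,415,290),100),('pile',(430,205,485,265),(330,350,410,405),50)):
        mt,ms=blue(T,rt),blue(S,rs)
        print(nm,mt.sum(),ms.sum())
        p0=ray(T,*np.argwhere(mt)[:,::-1].mean(0),z+8)
        for ob in([(T,mt)],[(S,ms)],[(T,mt),(S,ms)]):
            best=min((fit(ob,84,64,z,z+8,[p0[0],p0[1],y]) for y in np.arange(0,3.1,.4)),key=lambda b:b[1]); print(np.round(best[0],3),round(best[1],2))
    a=cv2.resize(cv2.imread('pics/top0.png')[140:265,165:310],None,fx=4,fy=4,interpolation=2)[:, :]
    b=cv2.resize(cv2.imread('pics/side0.png')[130:240,280:395],None,fx=5,fy=5,interpolation=2)
    cv2.imwrite('pics/ct.png',a);cv2.imwrite('pics/cs.png',b)
    cv2.imwrite('pics/cb.png',cv2.resize(cv2.imread('pics/side0.png')[230:330,330:430],None,fx=6,fy=6,interpolation=2))
E
python3 fit.py
```

```text
spacer 1001 1109
[ 567.52  -103.325    3.418] 0.67
[ 566.641 -101.36     3.424] 0.62
[ 5.67097e+02 -1.02373e+02  2.75000e-01] 0.74
pile 958 1560
[ 4.74464e+02 -3.00953e+02  1.55000e-01] 0.83
[ 4.73423e+02 -2.98931e+02  1.57000e-01] 0.81
[ 4.73843e+02 -2.99661e+02  1.56000e-01] 0.91
```

View pics/ct.png

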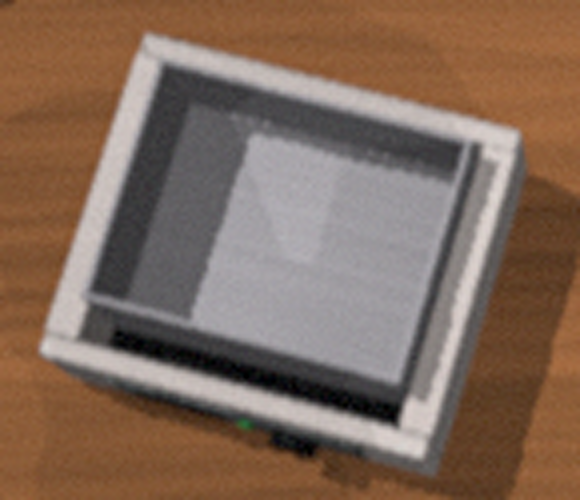

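View pics/cb.png

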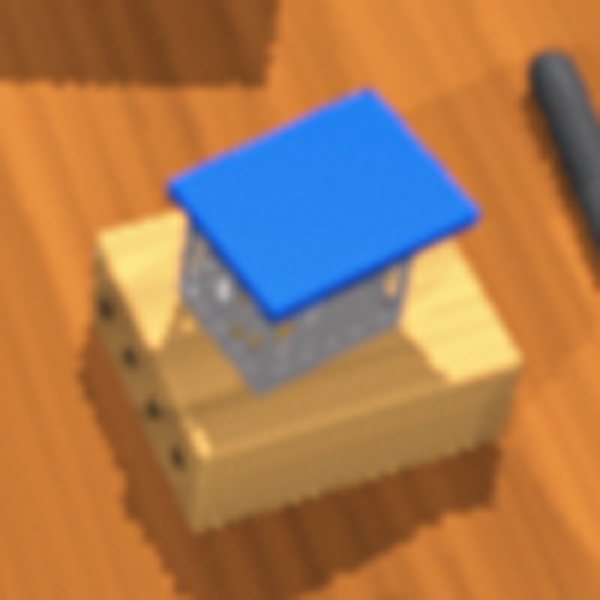

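The top crop shows the pan in its housing, with the dark gap on the near (panel) side, so the pan is shifted away from the robot. The side crop shows the basket under the plate with roughly the same yaw.

```bash
cat >> h.py <<'E'
from scipy.spatial.transform import Rotation as Ro
def go(x,y,z,yaw):
    s=r.sense();R0=Ro.from_euler('xyz',s['tcp_rot']);Rt=Ro.from_euler('xyz',[np.pi,0,yaw])
    d=R0.inv().apply(np.array([x,y,z])-s['eef_pos'])/10
    w=(R0.inv()*Rt).as_rotvec(degrees=True)
    print('move',np.round(d,2).tolist(),np.round(w,2).tolist(),'dist',round(float(np.linalg.norm(d))*10,1),'F',np.round(s['contact_force'],1),'op',round(s['opening'],3),'t',round(s['clock'],2),'pos',np.round(s['eef_pos'],1))
E
python3 - <<'E'
from h import *
import pickle
T=pickle.load(open('pics/top0.pkl','rb'))
P=lambda x,y,z: ray(T,165+(x+.5)/4-.5,140+(y+.5)/4-.5,z)
TL,TR,BR,BL=[P(*c,80)for c in((148,37),(520,135),(428,458),(45,345))]
for c in(TL,TR,BR,BL):print(np.round(c,1))
print('len',np.linalg.norm(TL-TR),np.linalg.norm(TL-BL),np.linalg.norm(BL-BR),np.linalg.norm(TR-BR))
c=(TL+TR+BR+BL)/4
yaw=[np.arctan2(v[1],v[0]) for v in(TL-BL,TR-BR)]+[np.arctan2(-v[0],v[1]) for v in(TL-TR,BL-BR)];print(c,yaw)
yw=np.mean(yaw);R=np.array([[np.cos(yw),np.sin(yw)],[-np.sin(yw),np.cos(yw)]])
for q in((165,67),(470,145),(90,298),(405,388)):print(q,np.round(R@(P(*q,105)-c)[:2],1))
go(567,-102.4,200,0.275-np.pi/2)
E
```

```text
[684.2 285.8  80. ]
[619.7  68.7  80. ]
[432.  121.9  80. ]
[501.2 340.3  80. ]
len 226.50609030048963 190.90985497404574 229.05653421734993 195.04373479177704
[559.28649571 204.15604066  80.        ] [np.float64(-0.28944415241030325), np.float64(-0.27654884267787844), np.float64(-0.2890391446944547), np.float64(-0.30702118351256147)]
(165, 67) [74.5 90.5]
(470, 145) [ 76.2 -90.6]
(90, 298) [-65.5  89.4]
(405, 388) [-67.4 -95.4]
move [-35.16, -50.74, -0.64] [0.0, 0.07, 2.28] dist 617.4 F [-0.8 -0.1  0.1] op 0.998 t 0.1 pos [ 193.3 -593.8  193.1]
```

apply_moves --targets '[[[1, -35.2, -50.7, -0.6, 0, 0, 2.3], [1, -35.2, -50.7, -0.6, 0, 0, 2.3], [1, -35.2, -50.7, -0.6, 0, 0, 2.3], [1, -35.2, -50.7, -0.6, 0, 0, 2.3], [1, -35.2, -50.7, -0.6, 0, 0, 2.3], [1, -35.2, -50.7, -0.6, 0, 0, 2.3], [1, -35.2, -50.7, -0.6, 0, 0, 2.3], [1, -35.2, -50.7, -0.6, 0, 0, 2.3]]]'

```text
clock: 0.9
eef_pos: [435.8, -273.6, 197.5]
tcp_rot: [3.141, 0.001, -1.296]
contact_force: [0.0, -1.0, -0.2]
opening: 1.001
```

```bash
python3 -c "
from h import *
go(567,-102.4,160,0.275-np.pi/2)"
```

```text
move [-12.92, -17.27, 3.76] [0.01, 0.08, -0.03] dist 218.9 F [ 0.  -1.  -0.2] op 1.001 t 0.9 pos [ 435.8 -273.6  197.5]
```

apply_moves --targets '[[[1, -12.9, -17.3, 3.8, 0, 0, 0], [1, -12.9, -17.3, 3.8, 0, 0, 0], [1, -12.9, -17.3, 3.8, 0, 0, 0], [1, -12.9, -17.3, 3.8, 0, 0, 0], [1, -12.9, -17.3, 3.8, 0, 0, 0], [1, -12.9, -17.3, 3.8, 0, 0, 0], [1, -12.9, -17.3, 3.8, 0, 0, 0]]]'

```text
clock: 1.6
eef_pos: [566.8, -102.4, 159.2]
tcp_rot: [3.14, 0.002, -1.295]
contact_force: [0.5, 0.2, -0.2]
opening: 0.997
```

```bash
python3 - <<'E'
from h import *
from fit import *
S=snap('side','s1');T=snap('top','t1')
p=[567,-102.4,.275]
go(567,-102.4,89,0.275-np.pi/2)
a=cv2.imread('pics/s1.png')
for X in ([567,-102.4,108],r.sense()['eef_pos']): cv2.circle(a,tuple(np.round(proj(S,X)).astype(int).tolist()),1,(0,0,255),-1)
cv2.imwrite('pics/s1c.png',cv2.resize(a[180:330,310:460],None,fx=4,fy=4,interpolation=2))
E
```

```text
move [-0.08, -0.07, 7.07] [0.04, 0.07, -0.07] dist 70.7 F [-0.2  0.6 -0.1] op 1.001 t 1.7 pos [ 566.6 -103.4  159.7]
```

View pics/s1c.png

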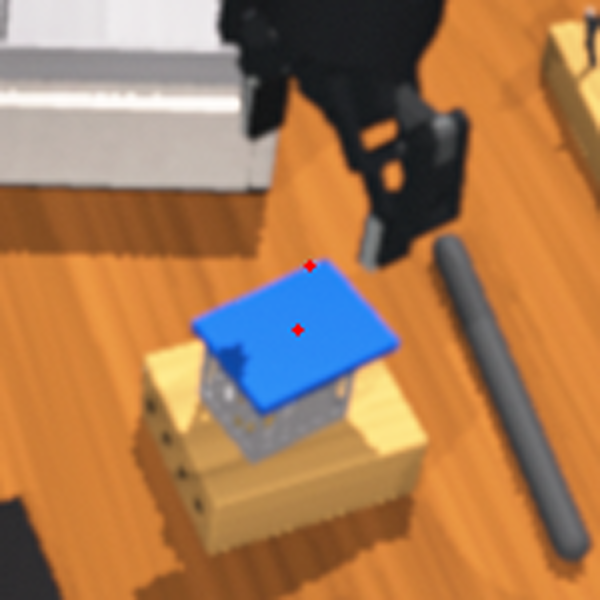

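The fingers straddle the plate along its short side, and the projected plate centre sits in the middle of the plate. Descend and grip.

apply_moves --targets '[[[1, -0.1, -0.05, 3.5, 0, 0, 0], [1, -0.1, -0.05, 5.5, 0, 0, 0], [1, -0.1, -0.05, 7.5, 0, 0, 0], [1, -0.1, -0.05, 7.5, 0, 0, 0], [0.3, -0.1, -0.05, 7.5, 0, 0, 0], [0.3, -0.1, -0.05, 7.5, 0, 0, 0], [0.3, -0.1, -0.05, 7.5, 0, 0, 0], [0.3, -0.1, -0.05, 7.5, 0, 0, 0]]]' --newtons 25

```text
clock: 2.5
eef_pos: [567.3, -102.4, 85.6]
tcp_rot: [-3.141, 0.001, -1.297]
contact_force: [0.5, 0.9, -0.2]
opening: 0.649
```

apply_moves --targets '[[[-0.2, 0, 0, 0, 0, 0, 0], [-0.2, 0, 0, 0, 0, 0, 0], [-0.2, 0, 0, 0, 0, 0, 0], [-0.2, 0, 0, 0, 0, 0, 0]]]' --newtons 25

```text
clock: 2.9
eef_pos: [567.3, -102.3, 85.5]
tcp_rot: [-3.141, 0.001, -1.297]
contact_force: [-0.9, 0.5, 0.6]
opening: 0.404
```

```bash
python3 - <<'E'
from h import *
S=snap('side','s2')
a=cv2.imread('pics/s2.png');b=cv2.imread('pics/s1.png')
cv2.imwrite('pics/s2c.png',cv2.resize(a[210:330,330:450],None,fx=5,fy=5,interpolation=2))
print(r.sense())
E
```

```text
{'clock': 2.95, 'qpos': array([-1.81615728e-01,  4.03627366e-01,  1.83115426e+00,  1.01161490e-03,
        9.06535084e-01,  1.11476944e+00]), 'qvel': array([-0.0008571 ,  0.00151359, -0.00072491, -0.00145149,  0.00052447,
       -0.00047647]), 'joint_efforts': array([ 8.35188766e-04, -5.81437182e+01, -2.82487500e+01,  3.70445414e-03,
       -1.15670013e-03, -1.01888936e-04]), 'eef_pos': array([ 567.30583547, -102.34663601,   85.56025174]), 'tcp_rot': array([-3.14099428e+00,  5.93861551e-04, -1.29700852e+00]), 'contact_force': array([ 0.06890549,  0.18079444, -1.2964956 ]), 'wrist_torque': array([ 0.02586692, -0.00094314, -0.00179577]), 'opening': 0.4004107899859228}
```

View pics/s2c.png

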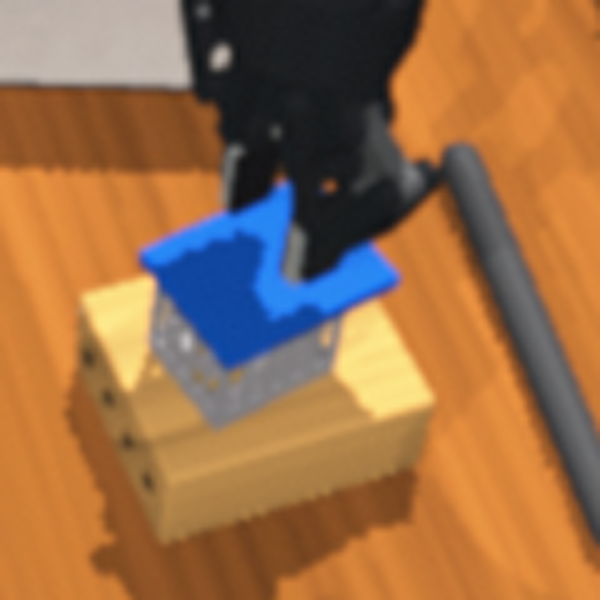

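The fingertips seem to be over the plate, not beside it. I check by projection.

```bash
python3 - <<'E'
from h import *
import pickle
for fn,op in(('s1',1.),('s2',.4)):
    S=pickle.load(open(f'pics/{fn}.pkl','rb'))
    c=np.array([566.6,-103.4,159.7]) if fn=='s1' else np.array([567.3,-102.3,85.5])
    d=np.array([np.cos(-1.297),np.sin(-1.297),0])
    for h in(0,13,25,35):
        for s in(1,-1):
            X=c+d*s*42.5*op+[0,0,h]; p=proj(S,X)
            print(fn,h,s,np.round(p,1),'crop',np.round((p-[310,180])*4 if fn=='s1' else (p-[330,210])*5))
T=snap('top','t2');a=cv2.imread('pics/t2.png');m=proj(T,[567,-102,100]).astype(int);print(m)
x0,y0=m[0]-50,m[1]-45
A=cv2.resize(a[y0:y0+100,x0:x0+100],None,fx=4,fy=4,interpolation=2)
b=cv2.imread('pics/t1.png');B=cv2.resize(b[y0:y0+100,x0:x0+100],None,fx=4,fy=4,interpolation=2)
cv2.imwrite('pics/t2c.png',np.hstack([B,A]))
E
```

```text
s1 0 1 [399.8 261.5] crop [359. 326.]
s1 0 -1 [374.  231.9] crop [256. 207.]
s1 13 1 [400.7 257.2] crop [363. 309.]
s1 13 -1 [374.6 227.4] crop [258. 190.]
s1 25 1 [401.6 253.1] crop [366. 292.]
s1 25 -1 [375.1 223.3] crop [260. 173.]
s1 35 1 [402.3 249.7] crop [369. 279.]
s1 35 -1 [375.6 219.8] crop [262. 159.]
s2 0 1 [387.6 274.9] crop [288. 325.]
s2 0 -1 [378.  263.3] crop [240. 267.]
s2 13 1 [388.4 271.1] crop [292. 305.]
s2 13 -1 [378.6 259.4] crop [243. 247.]
s2 25 1 [389.  267.4] crop [295. 287.]
s2 25 -1 [379.2 255.7] crop [246. 229.]
s2 35 1 [389.6 264.3] crop [298. 272.]
s2 35 -1 [379.6 252.6] crop [248. 213.]
[370 191]
```

View pics/t2c.png

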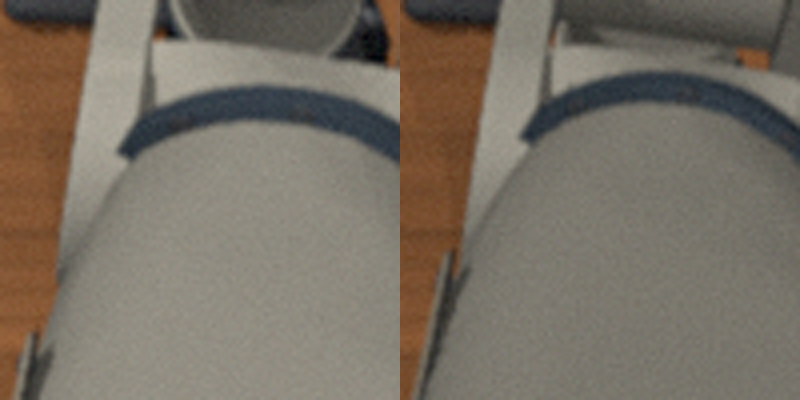

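Only the arm shows in the top crop (it blocks that camera). By projection, the fingertips stand about 33–40 mm above the reported TCP, so they closed just above the plate. Reopen, go lower in steps and watch the force.

apply_moves --targets '[[[1, 0, 0, 0, 0, 0, 0], [1, 0, 0, 0, 0, 0, 0], [1, 0, 0, 0, 0, 0, 0], [1, 0, 0, 0, 0, 0, 0], [1, 0, 0, 1, 0, 0, 0], [1, 0, 0, 1.5, 0, 0, 0], [1, 0, 0, 2, 0, 0, 0], [1, 0, 0, 2, 0, 0, 0]]]'

```text
clock: 3.8
eef_pos: [566.5, -102.2, 64.4]
tcp_rot: [3.141, 0.001, -1.297]
contact_force: [0.1, -0.7, 0.1]
opening: 1.001
```

```bash
python3 - <<'E'
from h import *
S=snap('side','s3')
a=cv2.imread('pics/s3.png');b=cv2.imread('pics/s1.png')
cv2.imwrite('pics/s3c.png',cv2.resize(a[210:330,330:450],None,fx=5,fy=5,interpolation=2))
go(567,-102.4,57,0.275-np.pi/2)
E
```

```text
move [0.02, -0.01, 0.79] [0.02, 0.06, -0.07] dist 7.9 F [0.3 0.1 0.4] op 0.999 t 3.85 pos [ 566.9 -102.3   64.9]
```

View pics/s3c.png

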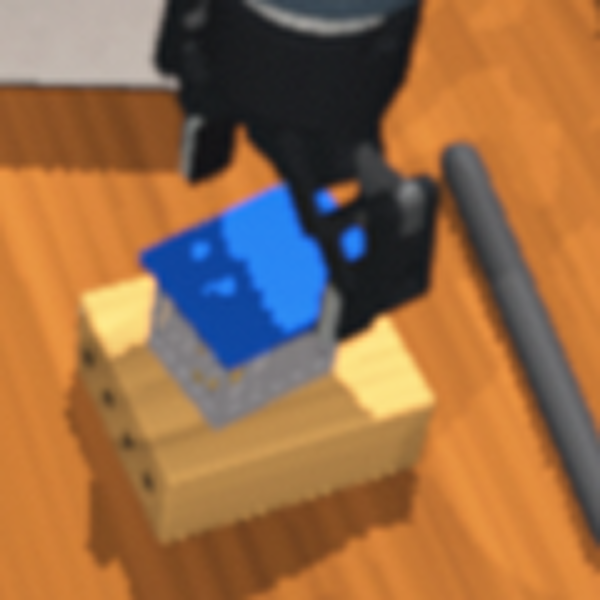

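The near finger is now in front of the plate's near edge, with its tip at crop (338,338). I compute its height.

```bash
python3 - <<'E'
from h import *
import pickle
S=pickle.load(open('pics/s3.pkl','rb'))
c=np.array([566.9,-102.3,64.9]);d=np.array([np.cos(-1.297),np.sin(-1.297),0]);e=np.array([-d[1],d[0],0])
for w in(42.5,47):
  for h in(0,13,25,35,45):
    print(w,h,[np.round((proj(S,c+d*w+e*k+[0,0,h])-[330,210])*5).tolist() for k in(-11,0,11)], np.round((proj(S,c-d*w+[0,0,h])-[330,210])*5))
E
```

```text
42.5 0 [[296.0, 411.0], [319.0, 399.0], [341.0, 388.0]] [200. 255.]
42.5 13 [[300.0, 392.0], [322.0, 381.0], [345.0, 369.0]] [202. 236.]
42.5 25 [[303.0, 375.0], [326.0, 363.0], [349.0, 352.0]] [205. 218.]
42.5 35 [[306.0, 360.0], [329.0, 349.0], [352.0, 337.0]] [207. 203.]
42.5 45 [[309.0, 345.0], [332.0, 334.0], [355.0, 322.0]] [209. 187.]
47 0 [[303.0, 419.0], [325.0, 407.0], [347.0, 396.0]] [194. 248.]
47 13 [[307.0, 400.0], [329.0, 389.0], [352.0, 378.0]] [196. 229.]
47 25 [[310.0, 383.0], [333.0, 372.0], [355.0, 360.0]] [199. 211.]
47 35 [[313.0, 368.0], [336.0, 357.0], [359.0, 345.0]] [201. 196.]
47 45 [[316.0, 353.0], [339.0, 342.0], [362.0, 330.0]] [203. 180.]
```

Tips sit about 45 mm above the reported TCP when open, so they are at z≈110. Going to TCP z≈54 puts them around z≈96, still above the block.

apply_moves --targets '[[[1, 0, 0, 0.5, 0, 0, 0], [1, 0, 0, 0.8, 0, 0, 0], [1, 0, 0, 1.1, 0, 0, 0], [1, 0, 0, 1.1, 0, 0, 0], [0.3, 0, 0, 1.1, 0, 0, 0], [0.3, 0, 0, 1.1, 0, 0, 0], [0.3, 0, 0, 1.1, 0, 0, 0], [0.3, 0, 0, 1.1, 0, 0, 0]]]' --newtons 25

```text
clock: 4.65
eef_pos: [567.1, -102.3, 54.2]
tcp_rot: [-3.142, 0.001, -1.297]
contact_force: [-0.2, -0.2, 3.5]
opening: 0.746
```

Opening 0.746 ≈ 63.5 mm, so the plate is gripped. Lift it.

apply_moves --targets '[[[0, 0, 0, 0, 0, 0, 0], [0, 0, 0, -0.5, 0, 0, 0], [0, 0, 0, -1.5, 0, 0, 0], [0, 0, 0, -3, 0, 0, 0], [0, 0, 0, -5, 0, 0, 0], [0, 0, 0, -7, 0, 0, 0], [0, 0, 0, -9, 0, 0, 0], [0, 0, 0, -9, 0, 0, 0]]]' --newtons 30

```text
clock: 5.45
eef_pos: [569.4, -102.8, 148.2]
tcp_rot: [-3.136, -0.002, -1.297]
contact_force: [-0.1, -0.6, 0.7]
opening: 0.741
```

```bash
python3 - <<'E'
from h import *
from fit import *
S=snap('side','s4')
a=cv2.imread('pics/s4.png')
cv2.imwrite('pics/s4c.png',cv2.resize(a[150:330,320:470],None,fx=4,fy=4,interpolation=2)[:600])
go(473.8,-299.7,145,0.156-np.pi/2)
E
```

```text
move [16.42, 14.43, 0.1] [-0.2, -0.03, 6.75] dist 218.6 F [ 0.7 -0.1 -0.3] op 0.738 t 5.5 pos [ 568.4 -102.6  146.4]
```

View pics/s4c.png

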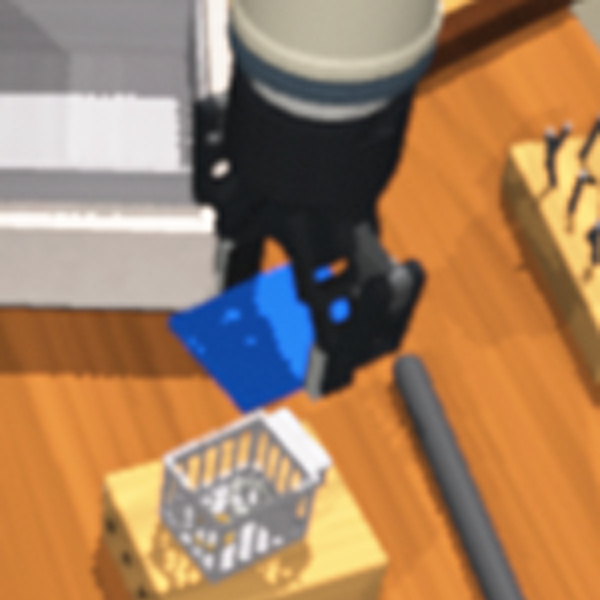

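The plate is held level. The basket is clear below it, with its lip on the right (+x) side. Now carry the plate to the pile.

apply_moves --targets '[[[0, 16.4, 14.4, 0, 0, 0, 6.7], [0, 16.4, 14.4, 0, 0, 0, 6.7], [0, 16.4, 14.4, 0, 0, 0, 6.7], [0, 16.4, 14.4, 0, 0, 0, 6.7], [0, 16.4, 14.4, 0, 0, 0, 6.7], [0, 16.4, 14.4, 4, 0, 0, 6.7], [0, 16.4, 14.4, 8, 0, 0, 6.7], [0, 16.4, 14.4, 8, 0, 0, 6.7]]]'

```text
clock: 6.3
eef_pos: [470.2, -297.2, 61.0]
tcp_rot: [3.138, 0.006, -1.415]
contact_force: [0.0, 0.2, -0.2]
opening: 0.742
```

```bash
python3 - <<'E'
from h import *
from fit import *
T=snap('top','t5');S=snap('side','s5')
p=r.sense()['eef_pos'];z=100+p[2]-54.2
m=blue(S,(300,280,460,430))
n,l,st,ce=cv2.connectedComponentsWithStats(m);print(st,ce)
go(473.8,-299.7,20,0.156-np.pi/2)
# side view from basket: no arm now - masks of bright lip
cv2.imwrite('pics/s5b.png',cv2.resize(np.vstack([cv2.imread('pics/s5.png')[230:330,320:440],cv2.imread('pics/t5.png')[150:230,320:440]]),None,fx=3.3,fy=3.3,interpolation=2))
E
```

```text
[[     0      0    640    480 305692]
 [   341    343     56     57   1470]
 [   375    355      2      2      4]
 [   393    355      4      6     13]
 [   380    362      6      5     21]] [[319.29455792 238.84793518]
 [360.50816327 371.95782313]
 [375.5        355.5       ]
 [394.38461538 357.76923077]
 [382.47619048 364.0952381 ]]
move [0.08, 0.02, 4.57] [-0.1, 0.07, 0.05] dist 45.7 F [0.2 0.  0.7] op 0.738 t 6.4 pos [ 473.8 -298.9   65.7]
```

View pics/s5b.png

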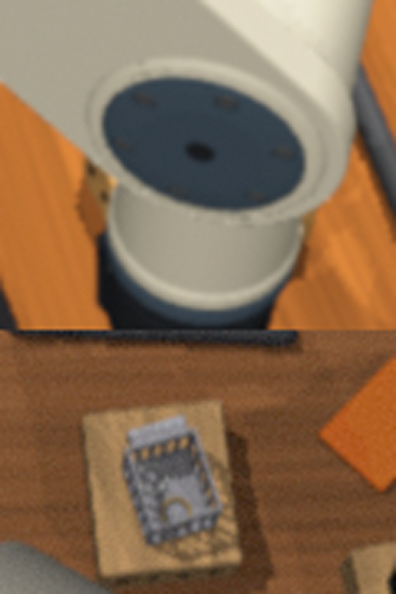

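Crop of the top view: basket rim corners at about (125,452), (200,430), (220,518), (148,545), with the lip at its upper edge (130–186, 415–445). Lower the plate.

apply_moves --targets '[[[0, 0.1, 0, 1.5, 0, 0, 0], [0, 0.1, 0, 3, 0, 0, 0], [0, 0.1, 0, 4, 0, 0, 0], [0, 0.1, 0, 4.5, 0, 0, 0], [0, 0.1, 0, 4.7, 0, 0, 0], [0, 0.1, 0, 4.7, 0, 0, 0]]]'

```text
clock: 7.0
eef_pos: [474.2, -300.0, 18.9]
tcp_rot: [-3.14, 0.001, -1.414]
contact_force: [0.4, -0.0, -1.8]
opening: 0.739
```

```bash
python3 - <<'E'
from h import *
import pickle
go(473.8,-299.7,17,0.156-np.pi/2)
T=pickle.load(open('pics/t5.pkl','rb'))
q=[ray(T,320+u/3.3,50+v/3.3,100) for u,v in((125,452),(200,430),(220,518),(148,545))]
FL,FR,NR,NL=q;c=sum(q)/4;print(np.round(c,1),[np.linalg.norm(v) for v in(FL-FR,NL-NR,FL-NL,FR-NR)],[np.arctan2(v[1],v[0]) for v in(FL-NL,FR-NR)],[np.arctan2(-v[0],v[1]) for v in(FL-FR,NL-NR)])
E
```

```text
move [-0.03, 0.04, 0.19] [-0.12, 0.06, 0.06] dist 2.0 F [ 0.4 -0.  -1.8] op 0.739 t 7.0 pos [ 474.2 -300.    18.9]
[ 553.5 -106.7  100. ] [np.float64(53.58733858323526), np.float64(52.30370476002829), np.float64(66.7701665857224), np.float64(63.09608982398848)] [np.float64(0.20397010987215053), np.float64(0.1773203243602104)] [np.float64(0.27305294253749146), np.float64(0.3458409299113759)]
```

apply_moves --targets '[[[0, 0, 0, 0.1, 0, 0, 0], [0, 0, 0, 0.2, 0, 0, 0], [0, 0, 0, 0.2, 0, 0, 0]]]'

```text
clock: 7.3
eef_pos: [474.3, -300.0, 17.1]
tcp_rot: [-3.139, 0.001, -1.414]
contact_force: [-0.1, -0.1, -1.4]
opening: 0.74
```

apply_moves --targets '[[[0, 0, 0, 0.1, 0, 0, 0], [0, 0, 0, 0.2, 0, 0, 0], [0, 0, 0, 0.2, 0, 0, 0]]]'

```text
clock: 7.6
eef_pos: [474.3, -300.0, 14.9]
tcp_rot: [-3.139, 0.001, -1.414]
contact_force: [-0.6, -0.9, -0.4]
opening: 0.736
```

No contact yet; about 3 mm above the pile. Release and rise.

apply_moves --targets '[[[1, 0, 0, 0, 0, 0, 0], [1, 0, 0, 0, 0, 0, 0], [1, 0, 0, 0, 0, 0, 0], [1, 0, 0, 0, 0, 0, 0], [1, 0, 0, -3, 0, 0, 0], [1, 0, 0, -8, 0, 0, 0], [1, 0, 0, -13, 0, 0, 0], [1, 0, 0, -15, 0, 0, 0]]]'

```text
clock: 8.4
eef_pos: [475.9, -301.4, 169.8]
tcp_rot: [-3.135, -0.003, -1.414]
contact_force: [0.7, 0.6, 0.3]
opening: 1.004
```

```bash
python3 - <<'E'
from h import *
go(553.5,-106.7,165,0.275-np.pi/2)
E
```

```text
move [-18.02, -10.7, 0.5] [-0.38, -0.21, -6.76] dist 209.7 F [0.7 0.6 0.3] op 1.004 t 8.4 pos [ 475.9 -301.4  169.8]
```

```bash
python3 -c "
from h import *
go(260,-400,230,0.275-np.pi/2)"
```

```text
move [6.38, 22.83, -6.15] [-0.38, -0.21, -6.76] dist 244.9 F [0.7 0.6 0.3] op 1.004 t 8.4 pos [ 475.9 -301.4  169.8]
```

apply_moves --targets '[[[1, 6.4, 22.8, -6, 0, 0, -6.8], [1, 6.4, 22.8, -6, 0, 0, -6.8], [1, 6.4, 22.8, -6, 0, 0, -6.8], [1, 6.4, 22.8, -6, 0, 0, -6.8], [1, 6.4, 22.8, -6, 0, 0, -6.8], [1, 6.4, 22.8, -6, 0, 0, -6.8], [1, 6.4, 22.8, -6, 0, 0, -6.8]]]'

```text
clock: 9.1
eef_pos: [259.8, -400.6, 228.8]
tcp_rot: [-3.135, -0.005, -1.298]
contact_force: [0.6, 0.2, -0.0]
opening: 1.001
```

```bash
python3 - <<'E'
from h import *
from fit import *
T=snap('top','t6');S=snap('side','s6')
mt,ms=blue(T,(420,195,490,270)),blue(S,(325,335,415,410))
print(mt.sum(),ms.sum())
for ob in([(T,mt)],[(S,ms)]):
    print([np.round(v,3) for v in fit(ob,84,64,50,66,[473.8,-299.7,.156])])
a=cv2.resize(cv2.imread('pics/s6.png')[220:300,335:435],None,fx=6,fy=6,interpolation=2)[:, :]
b=cv2.resize(cv2.imread('pics/t6.png')[165:225,340:400],None,fx=6,fy=6,interpolation=2)
c=cv2.resize(cv2.imread('pics/s6.png')[330:420,320:420],(200,180))
W=np.zeros((600,800,3),np.uint8)
W[:480,:600]=a;W[0:360,600:800]=b[:,80:280]
W[400:580,600:800]=c
cv2.imwrite('pics/w6.png',W)
E
```

```text
1001 1666
[array([ 4.74788e+02, -3.01940e+02,  1.57000e-01]), np.float64(0.935)]
[array([ 4.73680e+02, -2.98906e+02,  1.54000e-01]), np.float64(0.928)]
```

View pics/w6.png

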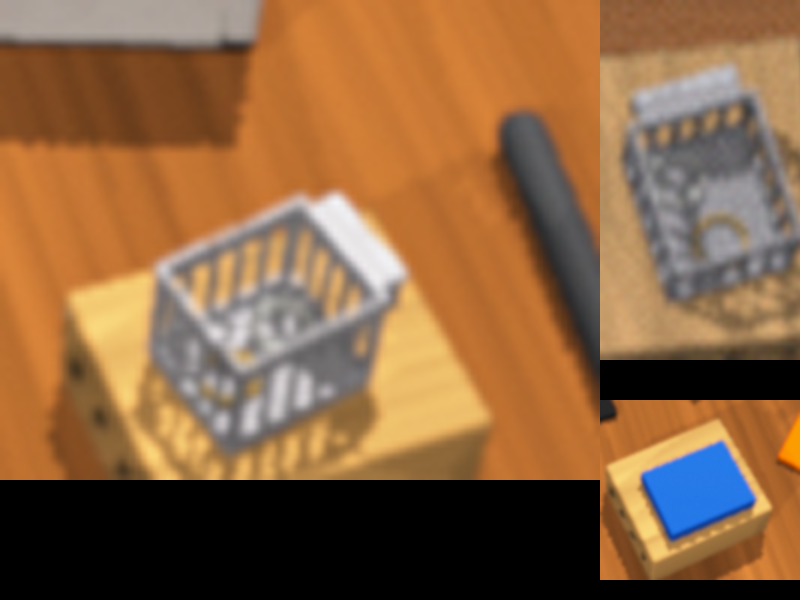

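The pile is confirmed: both views fit a single 16 mm high blue box at the pile's pose. The basket corners show in both crops, with the lip at side crop (340,192)–(407,268). I fit the basket and tank poses from the corner points.

```bash
python3 - <<'E'
from h import *
import pickle
from scipy.optimize import least_squares
T=pickle.load(open('pics/t6.pkl','rb'));S=pickle.load(open('pics/s6.pkl','rb'))
B=[(30,25),(30,-25),(-30,-25),(-30,25),(40,20),(40,-20)]
ps=[(305,198),(385,300),(240,370),(158,265),(340,192),(407,268)]
pt=[(627,125),(758,95),(800,245),(672,295),(633,95),(737,66)]
ps=[((u+.5)/6-.5+335,(v+.5)/6-.5+220) for u,v in ps];pt=[(340+(u-520)/6,165+v/6) for u,v in pt]
def res(p,sets):
    c,s=np.cos(p[2]),np.sin(p[2]);o=[]
    for f,q in sets:
        for b,x in zip(B,q): o+=list(proj(f,[p[0]+c*b[0]-s*b[1],p[1]+s*b[0]+c*b[1],100])-x)
    return np.array(o)
for st in([(T,pt)],[(S,ps)],[(T,pt),(S,ps)]):
    r_=least_squares(res,[553,-106,.27],args=(st,),x_scale=[10,10,.1]);print(np.round(r_.x,3),np.round(r_.fun.reshape(-1,2),1).tolist())
x=r_.x
go(x[0],x[1],130,x[2]-np.pi/2)
E
```

```text
[ 5.56287e+02 -1.06486e+02  2.42000e-01] [[0.2, 0.6], [-0.3, 0.0], [0.2, -0.0], [-0.1, -2.7], [0.1, 0.9], [-0.1, 1.3]]
[ 5.59397e+02 -1.04271e+02  2.64000e-01] [[-0.1, -0.5], [0.9, -0.5], [0.0, -0.1], [-0.2, -0.2], [-0.5, 0.3], [-0.2, 1.1]]
[ 5.57858e+02 -1.05634e+02  2.53000e-01] [[-0.3, 0.1], [-0.8, -0.7], [-0.1, -0.9], [-0.3, -3.3], [-0.4, 0.4], [-0.7, 0.6], [-0.4, 0.2], [0.4, 0.3], [-0.7, 0.6], [-0.7, 0.3], [-0.8, 1.0], [-0.6, 2.0]]
move [-20.24, -36.52, 9.99] [-0.38, -0.2, 1.3] dist 429.3 F [ 0.7  0.6 -1.5] op 1.002 t 9.2 pos [ 260.9 -399.7  228.2]
```

```bash
python3 -c "
from h import *
go(558.5,-105,110,0.255-np.pi/2)"
```

```text
move [-20.29, -36.59, 11.99] [-0.38, -0.2, 1.2] dist 435.2 F [ 0.7  0.6 -1.5] op 1.002 t 9.2 pos [ 260.9 -399.7  228.2]
```

apply_moves --targets '[[[1, -20.3, -36.6, 8, -0.4, -0.2, 1.2], [1, -20.3, -36.6, 8, -0.4, -0.2, 1.2], [1, -20.3, -36.6, 8, -0.4, -0.2, 1.2], [1, -20.3, -36.6, 8, -0.4, -0.2, 1.2], [1, -20.3, -36.6, 8, -0.4, -0.2, 1.2], [1, -20.3, -36.6, 8, -0.4, -0.2, 1.2], [1, -20.3, -36.6, 8, -0.4, -0.2, 1.2], [1, -20.3, -36.6, 8, -0.4, -0.2, 1.2]]]'

```text
clock: 10.0
eef_pos: [541.1, -119.7, 153.8]
tcp_rot: [3.141, 0.001, -1.313]
contact_force: [0.8, -0.4, 0.0]
opening: 1.001
```

```bash
python3 -c "
from h import *
go(558.5,-105,110,0.255-np.pi/2)"
```

```text
move [-0.98, -2.06, 4.38] [0.05, 0.03, 0.15] dist 49.4 F [ 0.8 -0.4  0. ] op 1.001 t 10.0 pos [ 541.1 -119.7  153.8]
```

apply_moves --targets '[[[1, -1, -2.1, 0, 0, 0, 0.2], [1, -1, -2.1, 4, 0, 0, 0.2], [1, -1, -2.1, 4, 0, 0, 0.2], [1, -1, -2.1, 4, 0, 0, 0.2]]]'

```text
clock: 10.4
eef_pos: [557.8, -103.5, 113.0]
tcp_rot: [3.138, 0.002, -1.315]
contact_force: [-0.9, -0.2, 0.3]
opening: 0.996
```

```bash
python3 -c "
from h import *
go(558.5,-105,41,0.255-np.pi/2)"
```

```text
move [0.18, -0.06, 7.2] [0.23, 0.11, 0.04] dist 72.0 F [-0.9 -0.2  0.3] op 0.996 t 10.4 pos [ 557.8 -103.5  113. ]
```

apply_moves --targets '[[[1, 0.1, -0.05, 3, 0.2, 0, 0], [1, 0.1, -0.05, 5.5, 0.2, 0, 0], [1, 0.1, -0.05, 7.2, 0.2, 0, 0], [1, 0.1, -0.05, 7.2, 0.2, 0, 0], [0.4, 0.1, -0.05, 7.2, 0.2, 0, 0], [0.25, 0.1, -0.05, 7.2, 0.2, 0, 0], [0.1, 0.1, -0.05, 7.2, 0.2, 0, 0], [-0.1, 0.1, -0.05, 7.2, 0.2, 0, 0]]]' --newtons 30

```text
clock: 11.2
eef_pos: [559.4, -104.6, 42.8]
tcp_rot: [-3.14, 0.001, -1.315]
contact_force: [-0.8, -0.3, 6.8]
opening: 0.58
```

apply_moves --targets '[[[-0.3, 0, 0, 0, 0, 0, 0], [-0.3, 0, 0, 0, 0, 0, 0], [-0.3, 0, 0, 0, 0, 0, 0]]]' --newtons 40

```text
clock: 11.5
eef_pos: [559.4, -104.6, 43.0]
tcp_rot: [-3.14, 0.001, -1.315]
contact_force: [-0.2, -0.4, -3.0]
opening: 0.576
```

Gripped: 0.576 ≈ 49 mm. Lift gently.

apply_moves --targets '[[[-0.3, 0, 0, -0.3, 0, 0, 0], [-0.3, 0, 0, -1, 0, 0, 0], [-0.3, 0, 0, -2.5, 0, 0, 0], [-0.3, 0, 0, -4.5, 0, 0, 0], [-0.3, 0, 0, -6.5, 0, 0, 0], [-0.3, 0, 0, -8.5, 0, 0, 0], [-0.3, 0, 0, -10, 0, 0, 0], [-0.3, 0, 0, -10, 0, 0, 0]]]' --newtons 40

```text
clock: 12.3
eef_pos: [561.1, -105.0, 146.3]
tcp_rot: [-3.135, -0.001, -1.315]
contact_force: [0.7, -0.4, -1.9]
opening: 0.572
```

```bash
cat > tank.py <<'E'
# refine tank pose + pan offset: fit bright edges in both first frames (arm away)
from h import *
import pickle
from scipy.optimize import least_squares
T=pickle.load(open('pics/t6.pkl','rb'));S=pickle.load(open('pics/s6.pkl','rb'))
def fitlines(f,p,off,show=False):
    pass
def edge(f,A,B,nrm,rng=6,n=40):
    """sample grad magnitude profiles across projected segment A-B; return offset in px of strongest edge per sample, with sign"""
    g=cv2.cvtColor(f['pixels'],cv2.COLOR_RGB2GRAY).astype(np.float32);g=cv2.GaussianBlur(g,(0,0),.7)
    a,b=proj(f,A),proj(f,B);t=(b-a)/np.linalg.norm(b-a);m=np.array([-t[1],t[0]])
    s=np.arange(-rng,rng+.01,.25);pr=[]
    for k in np.linspace(.12,.88,n):
        q=a+(b-a)*k;P=q+s[:,None]*m
        pr.append(cv2.remap(g,P[:,0].astype(np.float32)[None],P[:,1].astype(np.float32)[None],1)[0])
    return s,np.mean(pr,0),m
if __name__=='__main__':
    c=np.array([559.3,204.2]);yw=-.29
    X=lambda x,y,z:[c[0]+np.cos(yw)*x-np.sin(yw)*y,c[1]+np.sin(yw)*x+np.cos(yw)*y,z]
    segs={'hous+x':((100,-115,80),(100,115,80)),'hous-x':((-100,-115,80),(-100,115,80)),'hous-y':((-100,-115,80),(100,-115,80)),'hous+y':((-100,115,80),(100,115,80)),
     'pan+x in':((74,-88,105),(74,88,105)),'pan-x in':((-66,-88,105),(-66,88,105)),'pan-y in':((-66,-90,105),(74,-90,105)),'pan+y in':((-66,90,105),(74,90,105))}
    for n,(A,B) in segs.items():
        for fn,f in(('T',T),('S',S)):
            s,p,m=edge(f,X(*A),X(*B),None)
            mm=np.linalg.norm(proj(f,X(*A))-proj(f,X(A[0]+(10 if n[4]=='x' or n[5]=='x' else 0),A[1]+(0 if 'x' in n[3:6] else 10),A[2])))/10
            print(n,fn,'mm/px %.2f'%(1/mm),'m',np.round(m,1),np.round(p[::2]).astype(int).tolist())
E
python3 tank.py
```

```text
hous+x T mm/px 2.39 m [ 0.3 -1. ] [153, 168, 179, 187, 191, 192, 192, 189, 184, 174, 161, 146, 131, 119, 110, 106, 105, 105, 105, 105, 106, 106, 106, 105, 105]
hous+x S mm/px 2.27 m [ 1.  -0.1] [194, 209, 221, 228, 232, 233, 231, 227, 218, 204, 186, 165, 148, 136, 129, 127, 126, 125, 125, 125, 125, 125, 125, 124, 124]
hous-x T mm/px 2.26 m [ 0.3 -1. ] [63, 60, 57, 55, 53, 53, 55, 61, 71, 85, 103, 123, 145, 165, 181, 192, 198, 200, 201, 198, 192, 181, 163, 139, 111]
hous-x S mm/px 2.29 m [1.  0.1] [115, 114, 112, 109, 105, 102, 101, 105, 115, 131, 154, 178, 200, 218, 228, 233, 235, 235, 232, 226, 213, 194, 171, 145, 124]
hous-y T mm/px 2.26 m [1.  0.3] [144, 150, 160, 172, 185, 196, 201, 201, 195, 181, 161, 139, 119, 105, 96, 92, 90, 88, 85, 81, 78, 75, 74, 73, 73]
hous-y S mm/px 3.19 m [-0.  1.] [164, 173, 183, 195, 209, 221, 230, 234, 232, 224, 210, 194, 180, 169, 163, 160, 159, 159, 159, 159, 159, 160, 160, 160, 161]
hous+y T mm/px 2.32 m [0.9 0.3] [98, 98, 98, 98, 97, 97, 99, 104, 114, 130, 150, 169, 183, 192, 196, 198, 198, 198, 197, 196, 193, 187, 177, 162, 143]
hous+y S mm/px 4
[... 675 characters left out ...]
2, 128, 139, 144, 141, 132, 122, 118, 119, 123, 129, 133, 135, 137, 137, 137]
pan-y in T mm/px 2.23 m [1.  0.3] [153, 153, 152, 152, 152, 152, 153, 154, 155, 157, 156, 151, 140, 123, 105, 90, 82, 82, 90, 102, 115, 126, 132, 135, 137]
pan-y in S mm/px 3.28 m [-0.  1.] [211, 211, 211, 211, 210, 210, 210, 208, 206, 202, 194, 183, 168, 153, 140, 131, 126, 125, 125, 125, 126, 126, 127, 127, 127]
pan+y in T mm/px 2.28 m [0.9 0.3] [197, 198, 198, 198, 198, 196, 192, 184, 171, 152, 131, 109, 91, 78, 71, 68, 68, 68, 68, 69, 69, 69, 69, 69, 69]
pan+y in S mm/px 4.01 m [-0.  1.] [121, 121, 121, 121, 122, 125, 130, 136, 142, 145, 144, 138, 130, 124, 119, 117, 116, 117, 117, 118, 118, 118, 118, 118, 117]
```

Both cameras agree on the pan: the inner +x edge is about 77 mm from the tank centre, so the pan is shifted about +7 mm. I'll enter about 6 mm short, feel for the wall, then back off 2 mm.

```bash
python3 -c "
from h import *
go(596.7,195.1,165,-1.861)"
```

```text
move [-28.13, -11.05, -1.83] [-0.39, 0.02, 31.28] dist 302.8 F [ 0.7 -0.4 -1.9] op 0.572 t 12.3 pos [ 561.1 -105.   146.3]
```

apply_moves --targets '[[[-0.3, -1.5, -0.6, -0.5, 0, 0, 2], [-0.3, -4.5, -1.8, -1, 0, 0, 5], [-0.3, -8.5, -3.3, -1.5, 0, 0, 10], [-0.3, -12.5, -4.9, -1.8, 0, 0, 15], [-0.3, -16.5, -6.5, -1.8, 0, 0, 20], [-0.3, -20.5, -8, -1.8, 0, 0, 25], [-0.3, -23.5, -9.2, -1.8, 0, 0, 28], [-0.3, -25.5, -10, -1.8, 0, 0, 30]]]'

```text
clock: 13.1
eef_pos: [592.8, 169.4, 164.2]
tcp_rot: [-3.136, 0.002, -1.839]
contact_force: [-0.6, -0.7, -2.9]
opening: 0.576
```

```bash
python3 -c "
from h import *
go(596.7,195.1,165,-1.861)"
```

```text
move [-2.58, 0.31, -0.08] [-0.33, 0.13, 1.25] dist 26.0 F [-0.6 -0.7 -2.9] op 0.576 t 13.1 pos [592.8 169.4 164.2]
```

apply_moves --targets '[[[-0.3, -1.5, 0.2, 0, 0, 0, 1.2], [-0.3, -2.6, 0.3, 0, -0.3, 0.1, 1.2], [-0.3, -2.6, 0.3, 0, -0.3, 0.1, 1.2], [-0.3, -2.6, 0.3, 0, -0.3, 0.1, 1.2], [-0.3, -2.6, 0.3, 0, -0.3, 0.1, 1.2]]]'

```text
clock: 13.6
eef_pos: [596.7, 194.3, 164.1]
tcp_rot: [-3.141, 0.0, -1.861]
contact_force: [-0.2, -0.5, -2.2]
opening: 0.578
```

```bash
python3 - <<'E'
from h import *
S=snap('side','s7');T=snap('top','t7')
a=cv2.resize(cv2.imread('pics/s7.png')[90:240,270:420],None,fx=4,fy=4,interpolation=2)
p=r.sense()['eef_pos'];yw=r.sense()['tcp_rot'][2]+np.pi/2
c,s=np.cos(yw),np.sin(yw)
for b in((30,25,50),(30,-25,50),(-30,-25,50),(-30,25,50),(40,20,50),(40,-20,50),(30,-25,0)):
    X=[p[0]+c*(b[0]-1)-s*b[1],p[1]+s*(b[0]-1)+c*b[1],p[2]+7+b[2]]
    q=(proj(S,X)-[270,90])*4; cv2.circle(a,tuple(np.round(q).astype(int).tolist()),2,(0,0,255),-1)
b=cv2.resize(cv2.imread('pics/t7.png')[130:270,170:320],None,fx=1.3,fy=1.3)
W=np.zeros((600,800,3),np.uint8);W[:,:600]=a;W[:b.shape[0],600:600+b.shape[1]]=b[:,:200]
cv2.imwrite('pics/w7.png',W)
go(596.7,195.1,73,-1.861)
E
```

```text
move [-0.07, 0.03, 9.13] [-0.03, 0.01, 0.0] dist 91.3 F [-0.6  0.6 -2.4] op 0.576 t 13.7 pos [596.8 194.3 164.3]
```

apply_moves --targets '[[[-0.3, 0, 0, 1.5, 0, 0, 0], [-0.3, 0, 0, 3.5, 0, 0, 0], [-0.3, 0, 0, 5, 0, 0, 0], [-0.3, 0, 0, 5.7, 0, 0, 0], [-0.3, 0, 0, 6, 0, 0, 0], [-0.3, 0, 0, 6, 0, 0, 0]]]'

```text
clock: 14.3
eef_pos: [596.8, 194.3, 104.0]
tcp_rot: [-3.141, 0.0, -1.861]
contact_force: [0.9, -1.1, -3.0]
opening: 0.573
```

apply_moves --targets '[[[-0.3, 0, 0, 0.3, 0, 0, 0], [-0.3, 0, 0, 0.6, 0, 0, 0], [-0.3, 0, 0, 0.9, 0, 0, 0], [-0.3, 0, 0, 0.9, 0, 0, 0]]]'

```text
clock: 14.7
eef_pos: [596.6, 194.2, 94.7]
tcp_rot: [3.141, -0.0, -1.861]
contact_force: [0.2, 0.1, -1.9]
opening: 0.576
```

apply_moves --targets '[[[-0.3, 0, 0, 0.5, 0, 0, 0], [-0.3, 0, 0, 1, 0, 0, 0], [-0.3, 0, 0, 1.5, 0, 0, 0], [-0.3, 0, 0, 2, 0, 0, 0], [-0.3, 0, 0, 2, 0, 0, 0]]]'

```text
clock: 15.2
eef_pos: [595.9, 194.0, 73.6]
tcp_rot: [3.14, -0.001, -1.861]
contact_force: [-1.1, 0.0, -3.1]
opening: 0.576
```

Inside the pan, no contact. Feel outward: tool −y is the tank's +x.

apply_moves --targets '[[[-0.3, 0, -0.1, 0, 0, 0, 0], [-0.3, 0, -0.2, 0, 0, 0, 0], [-0.3, 0, -0.3, 0, 0, 0, 0], [-0.3, 0, -0.3, 0, 0, 0, 0]]]'

```text
clock: 15.6
eef_pos: [599.2, 193.2, 73.9]
tcp_rot: [3.141, -0.001, -1.861]
contact_force: [0.3, -0.8, -1.2]
opening: 0.576
```

apply_moves --targets '[[[-0.3, 0, -0.1, 0, 0, 0, 0], [-0.3, 0, -0.1, 0, 0, 0, 0]]]'

```text
clock: 15.8
eef_pos: [600.4, 192.9, 74.0]
tcp_rot: [3.141, -0.001, -1.861]
contact_force: [0.2, 0.1, -1.6]
opening: 0.58
```

apply_moves --targets '[[[-0.3, 0, -0.1, 0, 0, 0, 0], [-0.3, 0, -0.1, 0, 0, 0, 0]]]'

```text
clock: 16.0
eef_pos: [601.5, 192.6, 74.1]
tcp_rot: [3.141, -0.0, -1.861]
contact_force: [-0.2, 0.5, -2.7]
opening: 0.576
```

apply_moves --targets '[[[-0.3, 0, -0.1, 0, 0, 0, 0], [-0.3, 0, -0.1, 0, 0, 0, 0]]]'

```text
clock: 16.2
eef_pos: [602.7, 192.3, 74.1]
tcp_rot: [3.141, -0.0, -1.861]
contact_force: [-0.4, -0.1, -2.0]
opening: 0.576
```

apply_moves --targets '[[[-0.3, 0, -0.1, 0, 0, 0, 0], [-0.3, 0, -0.1, 0, 0, 0, 0]]]'

```text
clock: 16.4
eef_pos: [603.7, 192.0, 74.1]
tcp_rot: [3.141, -0.0, -1.861]
contact_force: [-0.9, -0.5, -2.6]
opening: 0.573
```

apply_moves --targets '[[[-0.3, 0, -0.1, 0, 0, 0, 0], [-0.3, 0, -0.1, 0, 0, 0, 0]]]'

```text
clock: 16.6
eef_pos: [604.2, 191.8, 74.1]
tcp_rot: [3.14, -0.001, -1.861]
contact_force: [-3.5, 1.4, -0.0]
opening: 0.576
```

Contact at TCP x≈604.0, −3.7 N along the tank's −x, within 0.5 mm of the vision estimate. Back off 2.2 mm, then lower.

apply_moves --targets '[[[-0.3, 0, 0.22, 0, 0, 0, 0], [-0.3, 0, 0.22, 0, 0, 0, 0], [-0.3, 0, 0.22, 0, 0, 0, 0]]]'

```text
clock: 16.9
eef_pos: [602.2, 192.4, 74.1]
tcp_rot: [3.141, -0.001, -1.861]
contact_force: [-0.2, 0.8, -2.4]
opening: 0.577
```

apply_moves --targets '[[[-0.3, 0, 0, 0.3, 0, 0, 0], [-0.3, 0, 0, 0.6, 0, 0, 0], [-0.3, 0, 0, 0.7, 0, 0, 0]]]'

```text
clock: 17.2
eef_pos: [601.9, 192.3, 66.5]
tcp_rot: [3.14, -0.001, -1.861]
contact_force: [-0.6, -1.0, -2.7]
opening: 0.575
```

apply_moves --targets '[[[-0.3, 0, 0, 0.1, 0, 0, 0], [-0.3, 0, 0, 0.2, 0, 0, 0], [-0.3, 0, 0, 0.2, 0, 0, 0]]]'

```text
clock: 17.5
eef_pos: [601.9, 192.3, 64.4]
tcp_rot: [3.14, -0.001, -1.861]
contact_force: [0.7, -0.2, -2.8]
opening: 0.575
```

apply_moves --targets '[[[-0.3, 0, 0, 0.1, 0, 0, 0], [-0.3, 0, 0, 0.2, 0, 0, 0], [-0.3, 0, 0, 0.2, 0, 0, 0]]]'

```text
clock: 17.8
eef_pos: [601.8, 192.2, 62.2]
tcp_rot: [3.14, -0.001, -1.861]
contact_force: [0.7, 0.6, -3.1]
opening: 0.576
```

apply_moves --targets '[[[-0.3, 0, 0, 0.1, 0, 0, 0], [-0.3, 0, 0, 0.2, 0, 0, 0], [-0.3, 0, 0, 0.2, 0, 0, 0]]]'

```text
clock: 18.1
eef_pos: [601.6, 192.2, 60.0]
tcp_rot: [3.14, -0.001, -1.861]
contact_force: [0.8, -0.2, -1.9]
opening: 0.578
```

apply_moves --targets '[[[-0.3, 0, 0, 0.1, 0, 0, 0], [-0.3, 0, 0, 0.3, 0, 0, 0], [-0.3, 0, 0, 0.3, 0, 0, 0]]]'

```text
clock: 18.4
eef_pos: [601.4, 192.1, 56.7]
tcp_rot: [3.139, -0.002, -1.861]
contact_force: [0.0, -1.0, -2.0]
opening: 0.573
```

Leg is below rim level without contact, so it is over the wall. Down to the seat, trimming the 0.6 mm drift.

apply_moves --targets '[[[-0.3, 0, -0.06, 0.1, 0, 0, 0], [-0.3, 0, -0.06, 0.2, 0, 0, 0], [-0.3, 0, -0.06, 0.3, 0, 0, 0], [-0.3, 0, -0.06, 0.3, 0, 0, 0]]]'

```text
clock: 18.8
eef_pos: [601.9, 191.9, 53.5]
tcp_rot: [3.139, -0.002, -1.861]
contact_force: [0.1, -0.9, -2.2]
opening: 0.573
```

apply_moves --targets '[[[-0.3, 0, 0, 0.1, 0, 0, 0], [-0.3, 0, 0, 0.1, 0, 0, 0]]]'

```text
clock: 19.0
eef_pos: [601.8, 191.9, 52.4]
tcp_rot: [3.139, -0.002, -1.861]
contact_force: [-0.4, 0.3, -2.5]
opening: 0.576
```

apply_moves --targets '[[[-0.3, 0, 0, 0.1, 0, 0, 0], [-0.3, 0, 0, 0.1, 0, 0, 0]]]'

```text
clock: 19.2
eef_pos: [601.7, 191.9, 51.2]
tcp_rot: [3.139, -0.002, -1.861]
contact_force: [0.8, -0.2, -2.6]
opening: 0.576
```

apply_moves --targets '[[[-0.3, 0, 0, 0.1, 0, 0, 0], [-0.3, 0, 0, 0.1, 0, 0, 0]]]'

```text
clock: 19.4
eef_pos: [601.8, 191.9, 50.8]
tcp_rot: [3.139, -0.002, -1.861]
contact_force: [-2.8, -0.1, 4.5]
opening: 0.575
```

apply_moves --targets '[[[-0.3, 0, 0, 0.08, 0, 0, 0], [-0.3, 0, 0, 0.08, 0, 0, 0]]]'

```text
clock: 19.6
eef_pos: [601.8, 191.9, 50.7]
tcp_rot: [3.139, -0.002, -1.861]
contact_force: [-4.7, -1.3, 6.7]
opening: 0.574
```

Seated at TCP z≈50.8, as predicted. Slide 2 mm to bring the basket's wall against the pan wall, so it won't swing on release.

apply_moves --targets '[[[-0.3, 0, -0.08, -0.03, 0, 0, 0], [-0.3, 0, -0.15, -0.03, 0, 0, 0], [-0.3, 0, -0.15, -0.03, 0, 0, 0]]]'

```text
clock: 19.9
eef_pos: [603.5, 191.5, 50.9]
tcp_rot: [3.139, -0.002, -1.861]
contact_force: [-1.8, 0.0, 1.3]
opening: 0.575
```

apply_moves --targets '[[[0.1, 0, 0, 0, 0, 0, 0], [0.18, 0, 0, 0, 0, 0, 0], [0.25, 0, 0, 0, 0, 0, 0], [0.4, 0, 0, 0, 0, 0, 0], [0.7, 0, 0, 0, 0, 0, 0], [1, 0, 0, 0, 0, 0, 0], [1, 0, 0, 0, 0, 0, 0], [1, 0, 0, 0, 0, 0, 0]]]' --newtons 20

```text
clock: 20.7
eef_pos: [603.5, 191.5, 51.0]
tcp_rot: [3.139, -0.001, -1.861]
contact_force: [-0.6, -0.1, -1.1]
opening: 1.003
```

apply_moves --targets '[[[1, 0, 0, -1, 0, 0, 0], [1, 0, 0, -3, 0, 0, 0], [1, 0, 0, -6, 0, 0, 0], [1, 0, 0, -10, 0, 0, 0], [1, 0, 0, -14, 0, 0, 0], [1, 0, 0, -18, 0, 0, 0], [1, 0, 0, -20, 0, 0, 0]]]'

```text
clock: 21.4
eef_pos: [605.4, 192.1, 256.1]
tcp_rot: [-3.139, 0.002, -1.861]
contact_force: [1.2, 0.0, -0.2]
opening: 0.998
```

```bash
python3 -c "
from h import *
go(300,-200,300,-1.4)"
```

```text
move [46.31, 18.02, -4.51] [-0.16, 0.06, -26.43] dist 499.0 F [ 1.2  0.  -0.2] op 0.998 t 21.4 pos [605.4 192.1 256.1]
```

apply_moves --targets '[[[1, 46.3, 18, -4.5, 0, 0, -26], [1, 46.3, 18, -4.5, 0, 0, -26], [1, 46.3, 18, -4.5, 0, 0, -26], [1, 46.3, 18, -4.5, 0, 0, -26], [1, 46.3, 18, -4.5, 0, 0, -26], [1, 46.3, 18, -4.5, 0, 0, -26], [1, 46.3, 18, -4.5, 0, 0, -26], [1, 46.3, 18, -4.5, 0, 0, -26]]]'

```text
clock: 22.2
eef_pos: [358.5, -123.9, 291.3]
tcp_rot: [-3.137, -0.001, -1.407]
contact_force: [-0.1, -1.0, 0.4]
opening: 1.003
```

apply_moves --targets '[[[1, 9, 3, 0, 0, 0, 0], [1, 9, 3, 0, 0, 0, 0], [1, 9, 3, 0, 0, 0, 0], [1, 9, 3, 0, 0, 0, 0]]]'

```text
clock: 22.6
eef_pos: [343.1, -218.3, 291.7]
tcp_rot: [-3.137, -0.0, -1.41]
contact_force: [-0.1, 0.8, 0.1]
opening: 1.0
```

```bash
python3 - <<'E'
from h import *
T=snap('top','t8');S=snap('side','s8')
a=cv2.imread('pics/t8.png');b=cv2.imread('pics/s8.png')
W=np.zeros((600,800,3),np.uint8)
W[:400,:400]=cv2.resize(a[140:240,190:290],(400,400),interpolation=2)
W[:400,400:]=cv2.resize(b[125:225,290:390],(400,400),interpolation=2)
W[400:600,:300]=cv2.resize(a,(267,200))[:, :300] if 0 else cv2.copyMakeBorder(cv2.resize(a,(267,200)),0,0,0,33,0)
W[400:600,400:667]=cv2.resize(b,(267,200))
cv2.imwrite('pics/w8.png',W)
E
```

```text
(no output)
```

View pics/w8.png

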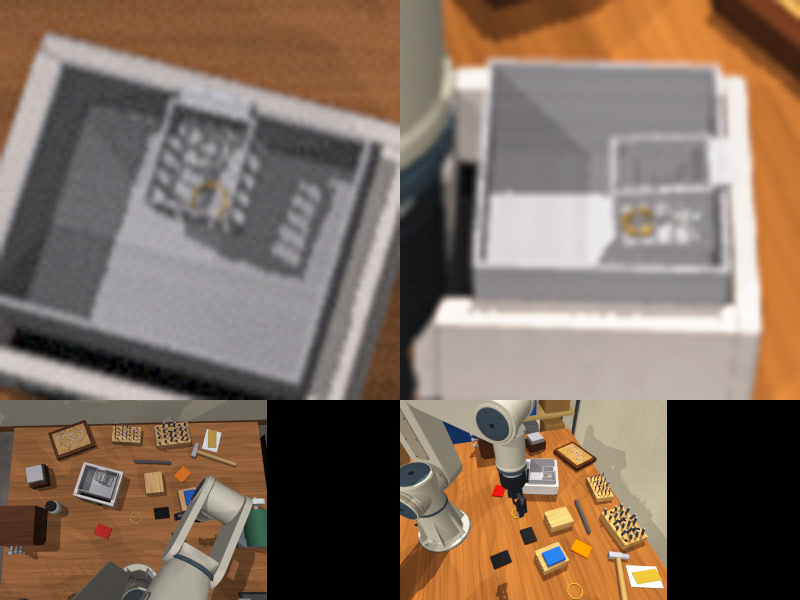

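The last picture shows the basket level in the pan with its lip over the far (+x) rim: side crop lip at (718,160), rim corners (612,140), (700,138), (718,188), (614,192). A brass and a silvery ring are in it, and the blue pile is intact. A quick numeric check, then I hand in.

```bash
python3 - <<'E'
from h import *
from fit import *
S=pickle.load(open('pics/s8.pkl','rb'))
q=np.array([ray(S,290+(u-400)/4,125+v/4,108) for u,v in((612,140),(700,138),(718,188),(614,192))])
c0=np.array([559.3,204.2])+[np.cos(.29)*-1.4+.286*2,.286*1.4+.958*2];R=np.array([[.9582,-.286],[.286,.9582]])
t=(q[:,:2]-c0)@R.T;print('tank-frame corners',np.round(t,1).tolist(),'centre',np.round(t.mean(0),1))
ms=blue(S,(325,335,415,410));print([np.round(v,3) for v in fit([(S,ms)],84,64,50,66,[473.8,-299.7,.156])])
if 18<t.mean(0)[0]<55: print(r.sign_off(),r.sense()['clock'])
E
```

```text
tank-frame corners [[13.7, 15.0], [66.8, 18.8], [76.3, -25.8], [15.1, -31.6]] centre [43.  -5.9]
[array([ 4.73693e+02, -2.99006e+02,  1.54000e-01]), np.float64(0.889)]
the job is handed in; nothing more can be done
the job is handed in; nothing more can be done
```

The blue spacer is on the pile spacer, and the basket hangs by its lip on the pan's +x rim with both rings in it. I handed the job in at about 22.7 s. No verdict is reported, so the points below rest on my own checks.

**Spacer:** It lies flat on the pile spacer. After release, each camera fits the two plates as one 16 mm high blue box within about 3 mm and 0.01 rad of where the pile spacer was. A last check from the side camera agreed.

**Basket:**
- I felt for the pan wall with about 4 N and touched it within 0.5 mm of the camera estimate. The pan turned out to be shifted about +7 mm in x.
- The lip seated at the predicted height, with about 9 N on the rim.
- I slid the basket wall against the pan before releasing, so it would not swing.
- The last picture shows it upright, with its centre about 43 mm (x) and −6 mm (y) from the tank centre, and a brass and a silvery ring inside. The corner pixels are only good to a few mm, and I judged its tilt and height by eye and by the seating height.

**What disagreed:**
- The fingertips looked about 35–45 mm behind the reported TCP. My first grasp therefore closed above the plate without touching it, and I repeated it lower.
- The two cameras differ by about 2 mm.
- I did not measure the bystanders, but no contact with them was felt or seen.

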